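# Load the wire dispenser and set its drag

## Robot

A 7-joint arm with a two-finger parallel gripper is mounted at the origin on a cart in front of the work surface, level with it; the furniture and walls round the work are solid. World frame = base frame: x ahead of the robot, y to its left, z up, the work surface at z = 0. Lengths are in m, angles in rad, forces in N, time in s.
With the tool pointing down it reaches from about 0.425 to 0.925 m from the base axis. Payload 6.8 kg.
Tool frame: the origin (TCP) lies between the finger pads, 19 mm behind the fingertips; this is the grasp point; z points along the fingers, y is the line along which they close (so a half turn about z gives the same grasp; the last joint's range is limited). The gripper opens to 85 mm and grips with 20 to 120 N. Pads are 22 mm wide; open, the fingers measure 114 mm over their backs; the gripper's body (76 mm by 85 mm) begins 54 mm behind the grasp point. The pads swing forward as they close: fully open they stand 13 mm farther back than shut.
Start: joints at [-1.304, 0.477, 0.022, 1.555, -0.011, 1.109, -0.083], TCP at [0.247, 0.628, 0.25] pointing down, gripper open.
Joint ranges: [-2.96, 2.96], [-0.34, 2.1], [-1.41, 1.46], [0.24, 2.44], [-1.37, 4.51], [0.17, 1.92], [-2.96, 2.96]. Speed limits (rad/s): [2.39, 2.39, 3.14, 3.14, 3.14, 3.14, 3.14].

## Interface

Orientations are given as a rotation vector (axis times angle).
In Python, from bench import status, vision, r gives the robot as it stands. The module is installed in compiled form; this text tells all that it offers.
- The arm moves only by the shell command python3 -m handwheel 'ROWS' [OPENING] [FORCE]. ROWS is JSON, a list of rows, each an object with "dp": the shift along the tool's x, y, z in m, a list of three; "delta_rot": the turn, a rotation vector about the tool's x, y, z in rad, a list of three. In form: [{"dp": [x, y, z], "delta_rot": [rx, ry, rz]}, ...]. A call has 1 to 12 rows; each row is the pose to reach, as a shift and turn from the pose commanded when the call began, along the tool's axes at that moment; what a row does not reach only later rows make up. A row lasts 1/8 s, in which the tool goes at most 62.5 mm and 10.7 degrees, less where a joint would pass 70% of its speed; a pose out of reach is approached as far as the arm can. A call with a gripper value outside its range is refused whole. OPENING is the opening, from 0 (shut) to 1 (fully open), set as the call begins (- or left out, the last holds). The fingers move at their own pace and stop on an object; FORCE is the grip in N (left out, the last holds). Time passes only in rows, so rows that repeat a pose let the fingers close. It gives the time, the measured TCP pose, the force, the opening and the grip force at its end, in the units of the state.
- status.get_obs(): the state, without advancing time (a new reading comes with each control period).
- vision.grab_frame(name): name is "side" or "top" or "wrist"; returns a dict with "img" (420x560x3 uint8, blue, green, red), "fovy" (degrees; the focal length in pixels is half the picture's height over the tangent of half this angle, whatever the lens; pixels are square), "cx", "cy" (the principal point, pixels), "distortion" ([k1, k2, p1, p2, k3] as OpenCV has them; the pictures are not rectified), "world_from_camera" (4x4, takes a point from camera to world coordinates). Camera axes: x right, y up, looking along -z (the intrinsics and any distortion apply to the point x, -y, -z); pixel columns grow to the right and rows downward; lengths in m; the calibration is good to about 2 mm. A picture is of the moment at which its call begins. There is no depth.
- r.hand_in(): hands the job in; it is judged then, once.
The state is a dict: "clock": time; "joints": joint angles; "qvel": joint speeds; "tau": joint torques, N m; "tcp_pos": TCP position; "orientation": TCP orientation; "contact_force": force on the tool from outside, world axes, zero at the start; "moment": the same for the moment, N m; "grip_width": finger opening in m; "gripper_force": force on a finger pad.
Only numpy, scipy, OpenCV 4.12 (cv2) and the standard library are available. Lean on these libraries where they do the work, as an engineer would, in place of code of your own. Each camera call takes 0.05 s, during which the arm holds its last target. There are 200 camera calls.

## Task

Load the solder reel onto the upright spindle of the blue bench dispenser: lower it on, do not drop it, until it lies flat on the seat. Then turn the dispenser's black drag knob so that its white pointer line points at the red rider on the dial. Leave the rider and the other things on the bench where they are.

Things in the scene. Friction and masses are not known exactly. Their poses are not given: they have to be found in the camera images.
- dispenser: Blue steel base plate 110 x 216 x 8 mm (x, y, z) fixed to the bench, yaw within 0.3 rad of 0; origin under its centre. At local y = +60 mm: spindle (steel pin 8 mm thick) on a felt seat 48 mm across. At local y = -60 mm: grey drag housing 84 x 84 mm, top 34 mm above the bench, with a white dial 81 mm across, black ticks, black knob and red rider.
- spindle_seat (a point): Centre of the felt seat at the foot of the spindle pin, 14 mm above the bench; z up. The pin rises 48 mm above this point, 8 mm in diameter, its last 6 mm tapering to 3 mm.
- knob_axis (a point): Point on the knob's vertical axis, 63 mm above the bench, 4.5 mm below the knob's top: with the TCP here the fingertips are 4 mm above the knob's skirt. The gripped part of the knob is a ribbed black cylinder 39 mm in diameter, from 39.5 to 67.5 mm above the bench; below it is a skirt 54 mm across, 4 mm thick.
- drag_knob (a joint): Angle of the drag knob in rad, -2.4 to 2.4 (end stops), positive counter-clockwise seen from above; at 0 the white pointer line points along the dispenser's -x (towards the robot). It turns against light friction (0.03 N m) and stays where it is left. It starts between -2.2 and -1.2.
- pointer_tip (a point): Outer end of the knob's white pointer line, 26.5 mm from the knob's axis, 39.5 mm above the bench; x points outward along the line. Turns with the knob.
- index_rider (a joint): Angle of the red rider in rad, in the same sense and with the same zero as drag_knob: the pointer points at the rider when both values are equal. Starts between -0.4 and 0.8. A stiff friction fit on the dial; leave it where it is.
- red_mark (a point): Inner end of the red rider (a T-shaped red tab, 10 mm wide at its outer end), 33.5 mm from the knob's axis, about 37 mm above the bench; x points outward from the knob's axis.
- reel: Loose reel of silver solder wire with dark flanges, 0.15 to 0.3 kg, standing on the bench with its axis upright: flanges 55 mm in diameter, 2 mm thick, lower one at 0 to 2 mm and upper one at 30 to 32 mm above its underside, winding between. Origin on the underside; the axis is at local y = +12.5 mm; z up. A thin wire end sticks out about 25 mm to local -y and touches nothing.
- reel_bore (a point): On the reel's axis, at its underside. The bore goes right through, about 13 mm clear.
- capacitor: Bystander: dark blue can capacitor, 21 mm across, 34 mm high, standing; origin under its centre.
- heatsink: Bystander: black finned heatsink 30 x 50 x 26 mm; origin under its centre.
- flux_tin: Bystander: low yellow-lidded tin 52 mm across, 19 mm high; origin under its centre.
- black_tape: Bystander: roll of black tape lying flat, 62 mm across, 19 mm high; origin under its centre.

How it is judged:
On the way, in this order (a step that is already met when the one before it is completed fails the run):
1. the reel lies flat on the seat, on the spindle, released (horizontal distance between reel_bore and spindle_seat below 0.006 m and z of reel_bore in the frame of spindle_seat below 0.003 m and angle between reel's own z axis and vertical below 0.08 rad and contact force between reel and the fingers below 0.1 N and linear speed of reel below 0.03 m/s), for 0.2 s.
2. the knob's pointer points at the red rider (angle between the x axis of pointer_tip and the x axis of red_mark, either way round below 0.1 rad and distance between pointer_tip and red_mark below 0.02 m), for 0.2 s.
At the end, for the whole second after the job is handed in: The reel is on the spindle (axis within 6 mm), within 3 mm of the seat, upright within 0.08 rad, released and at rest; the knob is at rest with its white pointer within 0.1 rad (6 degrees) of the red rider (all of step 1 and all of step 2 and velocity of joint drag_knob between -0.05 and 0.05 rad/s); the robot touches nothing.
It fails at once if the reel is dropped onto the dispenser: above the spindle (within 30 mm) it moves faster than 0.4 m/s out of the fingers (horizontal distance between reel_bore and spindle_seat below 0.03 m and linear speed of reel above 0.4 m/s and contact force between reel and the fingers below 0.1 N).
It fails at once if the red rider is shifted by more than 4 mm (distance of red_mark from where it was at the start of the episode above 0.004 m).
It fails at once if a bystander is moved by more than 30 mm (distance of any of capacitor, heatsink, flux_tin, black_tape from where it was at the start of the episode above 0.03 m).
It also fails if it takes over 67 s, if anything falls off the work surface, if the arm or the gripper's body presses on something with over 40 N, if the wrist force passes 120 N, or if a joint passes its speed limit or range.

## Working session

There is one attempt and no reset: what is moved stays moved. The work goes in short steps, Python scripts to look and compute and a shell command to move; the robot and the scene stay as the last step left them, time stands still between calls to the robot, and variables do not carry over. Pictures are saved under pics/ and viewed, at most 12 in all, crops included, and the job is handed in when it is done.

```bash
mkdir -p pics
cat > h.py <<'E'
import numpy as np, cv2
from scipy.spatial.transform import Rotation as R
from bench import status, vision, r
def grab(n,fn=None):
    f=vision.grab_frame(n)
    if fn: cv2.imwrite('pics/'+fn,f['img'])
    np.save('/tmp/%s.npy'%n,f,allow_pickle=True); return f
def load(n): return np.load('/tmp/%s.npy'%n,allow_pickle=True).item()
def K(f):
    F=210/np.tan(np.radians(f['fovy'])/2); return np.array([[F,0,f['cx']],[0,F,f['cy']],[0,0,1.]])
def rays(f,px):
    u=cv2.undistortPoints(np.array(px,float).reshape(-1,1,2),K(f),np.array(f['distortion'],float)).reshape(-1,2)
    T=np.array(f['world_from_camera']); d=np.c_[u[:,0],-u[:,1],-np.ones(len(u))]@T[:3,:3].T
    return T[:3,3],d
def at(f,px,z):
    o,d=rays(f,px); return o+d*((z-o[2])/d[:,2])[:,None]
def tri(fs,pxs):
    A=np.zeros((3,3));b=np.zeros(3);L=[]
    for f,p in zip(fs,pxs):
        o,d=rays(f,[p]);d=d[0]/np.linalg.norm(d);P=np.eye(3)-np.outer(d,d);A+=P;b+=P@o;L.append((o,P))
    x=np.linalg.solve(A,b); return x,[np.linalg.norm(P@(x-o)) for o,P in L]
def proj(f,X):
    T=np.linalg.inv(f['world_from_camera']);c=np.atleast_2d(X)@T[:3,:3].T+T[:3,3]; c=c*[1,-1,-1]
    return cv2.projectPoints(c,np.zeros(3),np.zeros(3),K(f),np.array(f['distortion'],float))[0].reshape(-1,2)
def rows(p,yaw=None):
    "shift in tool axes to world p, with tool down; yaw=tool x-axis heading turn about world z"
    s=status.get_obs();M=R.from_rotvec(s['orientation']).as_matrix()
    return M.T@(np.array(p)-s['tcp_pos'])
E
python3 - <<'E'
from h import *
for n in('top','side'):
    f=grab(n,n+'0.png'); print(n,f['fovy'],f['distortion'],np.round(f['world_from_camera'],3).tolist())
a=[cv2.imread('pics/%s0.png'%n) for n in('top','side')]
s=status.get_obs();print(s); print(R.from_rotvec(s['orientation']).as_matrix().round(3))
E
```

```text
top 51.72193408005494 [0.00622255 0.         0.         0.         0.        ] [[-0.027, 0.978, -0.208, 0.372], [-1.0, -0.026, 0.006, -0.038], [0.0, 0.208, 0.978, 1.089], [0.0, 0.0, 0.0, 1.0]]
side 57.51375326461149 [-0.03658528  0.          0.          0.          0.        ] [[0.982, -0.082, 0.172, 0.73], [0.191, 0.464, -0.865, -0.781], [-0.009, 0.882, 0.471, 0.45], [0.0, 0.0, 0.0, 1.0]]
{'clock': 0.1, 'joints': array([-1.3041227 ,  0.47773227,  0.02235069,  1.55635595, -0.01150604,
        1.1093114 , -0.08308063]), 'qvel': array([ 0.00034918, -0.00112336,  0.00075028, -0.00235336, -0.00059204,
       -0.00128084,  0.0012575 ]), 'tau': array([ 3.94146904e-03, -5.97761679e+01,  1.61317136e+00, -2.81951594e+01,
        1.27544085e-02,  5.05486300e-03, -1.65228607e-05]), 'tcp_pos': array([0.24691688, 0.62766915, 0.24911171]), 'orientation': array([-5.85172154e-01, -3.08641517e+00,  2.61927613e-03]), 'contact_force': array([-0.476429  ,  0.00254024, -0.2344183 ]), 'moment': array([ 0.06829813,  0.00824044, -0.01190608]), 'gripper_force': 0.0, 'grip_width': 0.08563503252879276}
[[-0.931  0.366 -0.001]
 [ 0.366  0.931 -0.002]
 [-0.    -0.002 -1.   ]]
```

View pics/top0.png

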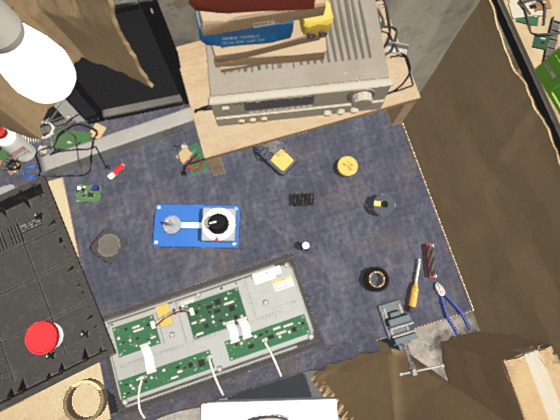

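View pics/side0.png

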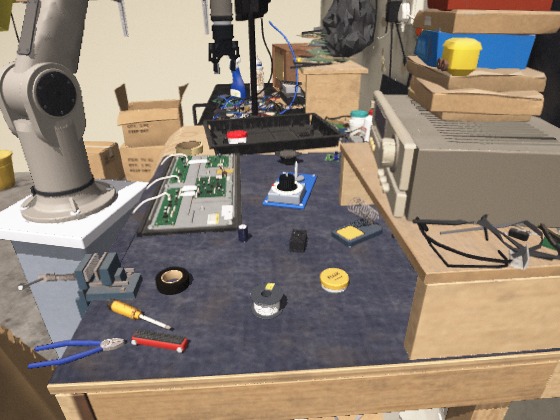

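Top view (up = +x, right = −y): dispenser with dial near (218,224) and spindle seat near (172,225); the reel looks to be at (380,204). In the side view, the dial is at (287,185) and the reel at (267,300). I'll zoom in on both.

Run:
```python
from h import *
t=load('top');s=load('side')
c=lambda im,x,y,w,h,k:cv2.resize(im[y:y+h,x:x+w],None,fx=k,fy=k,interpolation=cv2.INTER_CUBIC)
A=c(t['img'],145,190,100,75,4);B=c(t['img'],345,170,100,75,4);C=c(s['img'],255,140,100,75,4);D=c(s['img'],220,260,100,75,4)
cv2.imwrite('pics/z.png',np.vstack([np.hstack([A,B]),np.hstack([C,D])]))
for n,z in(((218,224),.034),((172,225),.014),((380,204),.03)): print(at(t,[n],z))
print(at(s,[(267,292)],.032),at(s,[(287,190)],.034),at(t,[(155,207),(240,207),(238,247),(154,246)],.008))
```

```text
[[0.5675877  0.11465317 0.034     ]]
[[0.57182572 0.23331648 0.014     ]]
[[ 0.60850012 -0.29065885  0.03      ]]
[[ 0.60919091 -0.29773196  0.032     ]] [[0.57229741 0.09889397 0.034     ]] [[0.62084465 0.27942722 0.008     ]
 [0.6150772  0.06239909 0.008     ]
 [0.51247152 0.06807366 0.008     ]
 [0.52063821 0.27849165 0.008     ]]
```

View pics/z.png

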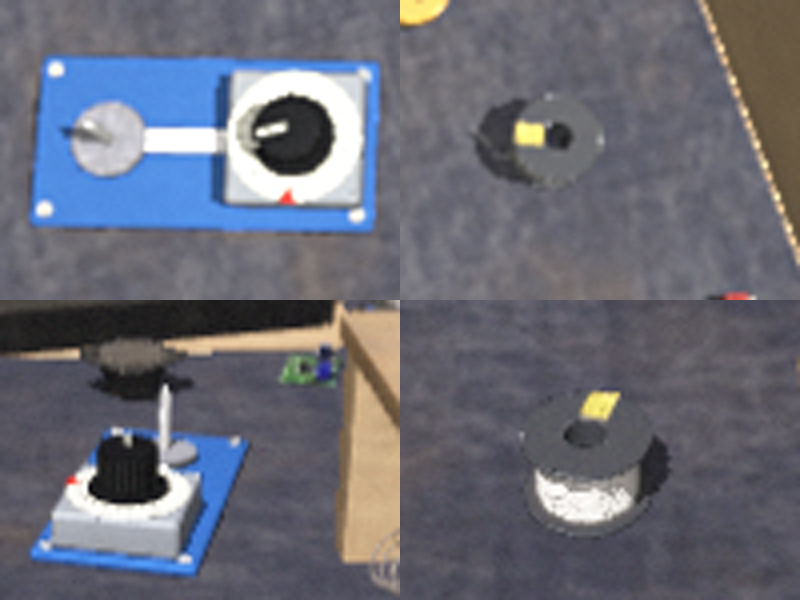

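Left to right, the crops show the dial, with the pointer toward +y (about −1.5 rad) and the red rider near −x (about 0). The reel's label and wire end point to +y, so I'll keep the jaws along x. Next I move above the dispenser for wrist views.

```bash
python3 -m handwheel '[{"dp":[-0.465,-0.307,0],"delta_rot":[0,0,1.2]},{"dp":[-0.465,-0.307,0],"delta_rot":[0,0,1.2]},{"dp":[-0.465,-0.307,0],"delta_rot":[0,0,1.2]},{"dp":[-0.465,-0.307,0],"delta_rot":[0,0,1.2]},{"dp":[-0.465,-0.307,0],"delta_rot":[0,0,1.2]},{"dp":[-0.465,-0.307,0],"delta_rot":[0,0,1.2]},{"dp":[-0.465,-0.307,0],"delta_rot":[0,0,1.2]},{"dp":[-0.465,-0.307,0],"delta_rot":[0,0,1.2]},{"dp":[-0.465,-0.307,0],"delta_rot":[0,0,1.2]},{"dp":[-0.465,-0.307,0],"delta_rot":[0,0,1.2]},{"dp":[-0.465,-0.307,0],"delta_rot":[0,0,1.2]},{"dp":[-0.465,-0.307,0],"delta_rot":[0,0,1.2]}]' 1
python3 - <<'E'
from h import *
f=grab('wrist','w1.png');np.save('/tmp/w1.npy',f)
print(f['fovy'],f['distortion'],np.round(f['world_from_camera'],3).tolist())
s=status.get_obs();print(s['clock'],s['joints'],R.from_rotvec(s['orientation']).as_matrix().round(3))
E
```

```text
clock: 1.6
tcp_pos: [0.5665, 0.1741, 0.2497]
orientation: [-2.222, -2.219, 0.0]
contact_force: [-1.0, 0.5, -1.4]
grip_width: 0.0856
gripper_force: 0.0
71.89418595449332 [0.00660115 0.         0.         0.         0.        ] [[1.0, 0.001, 0.001, 0.566], [-0.002, 0.961, 0.275, 0.244], [-0.001, -0.275, 0.961, 0.375], [0.0, 0.0, 0.0, 1.0]]
1.65 [-0.74073539  0.36073033  0.4354554   1.78209525 -0.17457294  1.0371768
 -0.24173297] [[ 0.001  1.    -0.001]
 [ 1.    -0.001  0.   ]
 [ 0.    -0.001 -1.   ]]
```

View pics/w1.png

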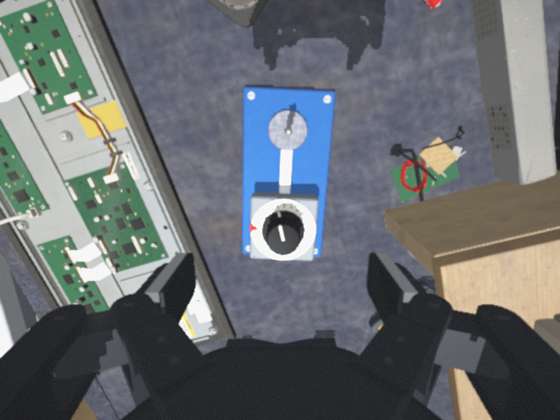

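Wrist view (right = +x, up = +y): plate corners near (247,87), (334,90), (243,258), (322,258), seat at (287,130), knob at (283,233), and rider at (252,228) pointing −x. Now I compute the geometry numerically.

```bash
cat > m.py <<'E'
from h import *
def big(m,k=0):
    n,l,st,c=cv2.connectedComponentsWithStats(m.astype(np.uint8)); i=1+np.argmax(st[1:,4]); return (l==i).astype(np.uint8)
def feats(f,roi):
    x0,y0,x1,y1=roi; im=f['img'].astype(int); M=np.zeros(im.shape[:2],bool); M[y0:y1,x0:x1]=1
    b,g,rr=im[...,0],im[...,1],im[...,2]
    blue=big((b>110)&(b-rr>60)&M)
    hull=cv2.convexHull(np.vstack(cv2.findContours(blue,0,1)[0])); rect=cv2.boxPoints(cv2.minAreaRect(hull))
    q=cv2.approxPolyDP(hull,6,True).reshape(-1,2)
    inside=cv2.fillConvexPoly(np.zeros_like(blue),hull,1)>0
    red=((rr-g>70)&(rr-b>60)&M); ys,xs=np.nonzero(red)
    return q,inside,np.c_[xs,ys]
E
python3 - <<'E'
from m import *
t=load('top');w=np.load('/tmp/w1.npy',allow_pickle=True).item()
for f,roi in((t,(145,190,250,265)),(w,(235,75,345,270))):
    q,ins,red=feats(f,roi); print('corners',q.tolist(),'\n',at(f,q,.008).round(4).tolist())
    print('red',red.mean(0),at(f,[red.mean(0)],.037).round(4))
    g=cv2.cvtColor(f['img'],cv2.COLOR_BGR2GRAY); x0,y0,x1,y1=roi
    np.set_printoptions(linewidth=250)
a=cv2.resize(w['img'][185:270,235:335],None,fx=5.9,fy=5.9,interpolation=cv2.INTER_CUBIC)
b=cv2.resize(w['img'][95:160,260:310],None,fx=4,fy=4,interpolation=cv2.INTER_CUBIC)
c=np.zeros((a.shape[0],790,3),np.uint8);c[:,:a.shape[1]]=a;c[:b.shape[0],590:590+b.shape[1]]=b[:, :200]
cv2.imwrite('pics/z2.png',c)
E
```

```text
corners [[239, 206], [237, 247], [152, 245], [156, 204]] 
 [[0.6178, 0.0649, 0.008], [0.5125, 0.0706, 0.008], [0.5233, 0.2836, 0.008], [0.6286, 0.2771, 0.008]]
red [216.33333333 239.22222222] [[0.5293 0.1181 0.037 ]]
corners [[334, 91], [320, 255], [243, 253], [243, 88]] 
 [[0.6287, 0.2795, 0.008], [0.6198, 0.0674, 0.008], [0.5132, 0.0705, 0.008], [0.5213, 0.283, 0.008]]
red [251.96428571 227.64285714] [[0.5298 0.1186 0.037 ]]
```

View pics/z2.png

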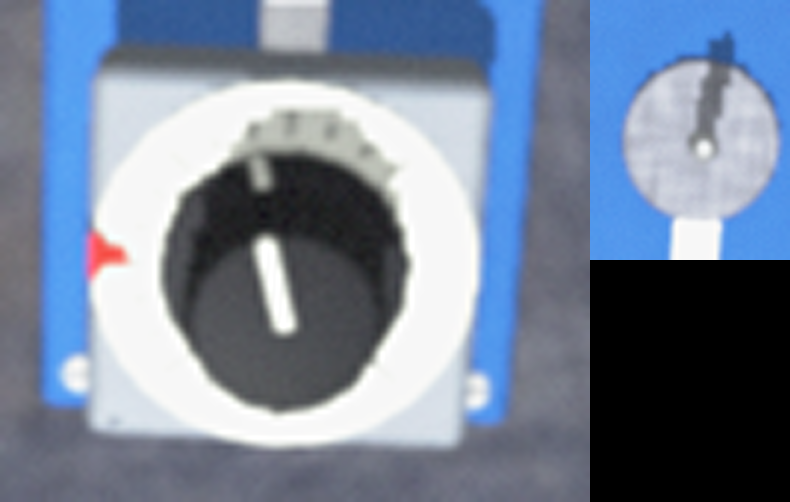

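Plate corners from the two views agree to about 2 mm: yaw ≈ −0.045, spindle ≈ (0.573, 0.2345), knob ≈ (0.568, 0.115). The crop shows the pointer on the knob top from (285,330) to (265,240), and the rider at (108,255). I'll take a second wrist view for heights, then go to the reel.

```bash
python3 -m handwheel '[{"dp":[-0.06,0,0.02],"delta_rot":[0,0,0]},{"dp":[-0.06,0,0.02],"delta_rot":[0,0,0]},{"dp":[-0.06,0,0.02],"delta_rot":[0,0,0]}]' >/dev/null
python3 - <<'E'
from h import *
np.save('/tmp/w2.npy',grab('wrist'))
E
python3 -m handwheel '[{"dp":[-0.3,0.04,0],"delta_rot":[0,0,0]},{"dp":[-0.3,0.04,0],"delta_rot":[0,0,0]},{"dp":[-0.3,0.04,0],"delta_rot":[0,0,0]},{"dp":[-0.3,0.04,0],"delta_rot":[0,0,0]},{"dp":[-0.3,0.04,0],"delta_rot":[0,0,0]},{"dp":[-0.3,0.04,0],"delta_rot":[0,0,0]},{"dp":[-0.3,0.04,0],"delta_rot":[0,0,0]}]' >/dev/null
python3 - <<'E'
from h import *
np.save('/tmp/w3.npy',grab('wrist'))
E
python3 -m handwheel '[{"dp":[-0.1,0,0],"delta_rot":[0,0,0]},{"dp":[-0.1,0,0],"delta_rot":[0,0,0]},{"dp":[-0.1,0,0],"delta_rot":[0,0,0]}]'
python3 - <<'E'
from h import *
np.save('/tmp/w4.npy',grab('wrist'))
L=[np.load('/tmp/w%d.npy'%i,allow_pickle=True).item() for i in(2,3,4)]
print(status.get_obs()['joints'])
w2,w3,w4=L
c=lambda f,X,s,k:(lambda p:(print('origin',p-s,k),cv2.resize(f['img'][p[1]-s:p[1]+s,p[0]-s:p[0]+s],None,fx=k,fy=k,interpolation=cv2.INTER_CUBIC))[1])(proj(f,X)[0].round().astype(int))
def pad(a):
    o=np.zeros((300,400,3),np.uint8);a=a[:300,:400];o[:a.shape[0],:a.shape[1]]=a;return o
rl=[.608,-.292,.02]
cv2.imwrite('pics/z3.png',np.vstack([np.hstack([pad(c(w2,[.568,.115,.04],37,4)),pad(c(w2,[.573,.2345,.03],37,4))]),np.hstack([pad(c(w3,rl,37,4)),pad(c(w4,rl,37,4))])]))
E
```

```text
clock: 3.38
tcp_pos: [0.6051, -0.2897, 0.2302]
orientation: [2.228, 2.214, -0.002]
contact_force: [0.0, 0.1, -0.6]
grip_width: 0.0852
gripper_force: 0.0
[-0.00797601  0.52916811  0.5186969   1.6135729  -0.28885774  1.07622228
  0.58639838]
origin [245 149] 4
origin [250  33] 4
origin [245 229] 4
origin [247 149] 4
```

View pics/z3.png

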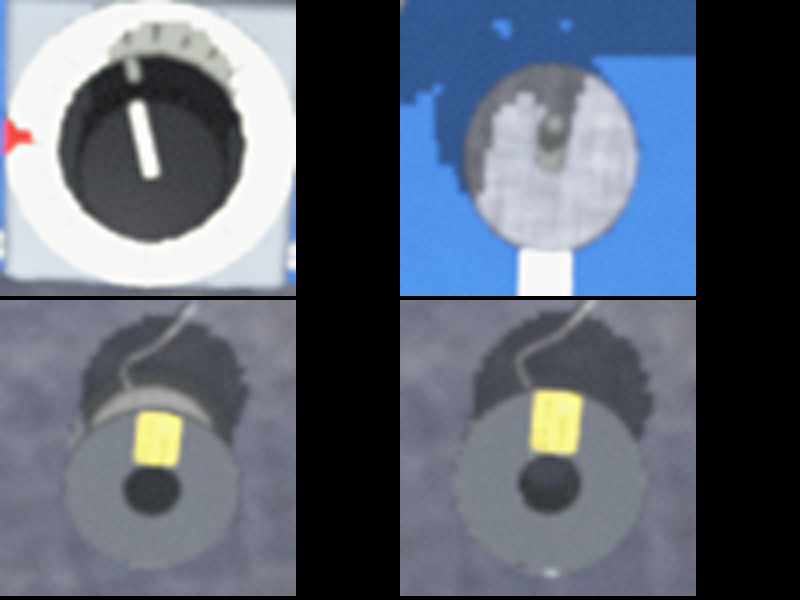

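Crops: in w2 the knob top centre is at px (283.5,191) with the pointer at (279.2,174.8)–(283,193.2), and the seat is at (288,72). The reel bore is at px (283,276) in w3 and (284.5,195) in w4. The wire end leaves towards +y, clear of jaws along x.

Run:
```python
from m import *
w1,w2,w3,w4=[np.load('/tmp/w%d.npy'%i,allow_pickle=True).item() for i in(1,2,3,4)];t=load('top');s=load('side')
T=lambda n,fs,ps:print(n,tri(fs,ps)[0].round(4),np.round(tri(fs,ps)[1],4))
T('reel top',[w3,w4],[(283,276.2),(284.3,195)])
T('reel w+side',[w3,w4,s],[(283,276.2),(284.3,195),(266.8,293.8)])
T('reel w+top',[w3,w4,t],[(283,276.2),(284.3,195),(384.8,204)])
T('knob top',[w1,w2],[(283.8,239.9),(283.5,191)])
T('seat',[w1,w2],[(287.5,130.2),(288,72)])
T('seat+top',[w1,w2,t],[(287.5,130.2),(288,72),(172,224.8)])
T('pin tip',[w1,w2],[(288.5,132),(288,63.5)])
for f,a in((w2,[(279.25,174.75),(283,193.25)]),(w1,[(235+265/5.9,185+240/5.9),(235+285/5.9,185+330/5.9)])):
    p=at(f,a,.0675);d=p[0]-p[1];print('pointer',p.round(4).tolist(),(np.arctan2(d[1],d[0])-np.pi))
q,i,red=feats(w2,(235,30,345,230));print('red',at(w2,[red.mean(0)],.037))
print(at(w2,q,.008))
print(rows([0.607,-.292,.1]))
```

```text
reel top [ 0.6086 -0.3005  0.0315] [0.0001 0.0001]
reel w+side [ 0.6089 -0.3008  0.0307] [0.0003 0.0004 0.0006]
reel w+top [ 0.6086 -0.3022  0.0284] [0.0001 0.0009 0.0008]
knob top [0.569  0.1173 0.0731] [0. 0.]
seat [0.5741 0.235  0.0168] [0.0003 0.0003]
seat+top [0.5741 0.2354 0.0074] [0.0006 0.0012 0.0006]
pin tip [0.5735 0.2345 0.0665] [0.0002 0.0002]
pointer [[0.5648, 0.1328, 0.0675], [0.5685, 0.1137, 0.0675]] -1.3778359977791295
pointer [[0.5647, 0.1322, 0.0675], [0.5685, 0.1137, 0.0675]] -1.366892940840271
red [[0.52979484 0.11848381 0.037     ]]
[[0.62857399 0.27692541 0.008     ]
 [0.61941362 0.06561278 0.008     ]
 [0.51343193 0.06997902 0.008     ]
 [0.52149663 0.27734012 0.008     ]]
[-0.00494963  0.00113391  0.12990085]
```

Reel axis (0.6087, −0.3008) with top at 31 mm (expected 32), spindle (0.5737, 0.2345), knob (0.5685, 0.1155). All are consistent with the given sizes. I move over the reel, then down.

```bash
python3 -m handwheel '[{"dp":[-0.011,0.002,0.06],"delta_rot":[0,0,0]},{"dp":[-0.011,0.002,0.12],"delta_rot":[0,0,0]},{"dp":[-0.011,0.002,0.13],"delta_rot":[0,0,0]},{"dp":[-0.011,0.002,0.13],"delta_rot":[0,0,0]},{"dp":[-0.011,0.002,0.13],"delta_rot":[0,0,0]}]' 1
python3 - <<'E'
from h import *
print(rows([0.6087,-.3008,.021]))
grab('wrist','w5.png');s=status.get_obs();print(s['tcp_pos'],s['contact_force'])
E
```

```text
clock: 4.05
tcp_pos: [0.6095, -0.2991, 0.1029]
orientation: [2.222, 2.215, 0.003]
contact_force: [-0.1, -1.0, 1.0]
grip_width: 0.0851
gripper_force: 0.0
[-0.00158926 -0.00114406  0.08192411]
[ 0.60927377 -0.29928825  0.10282196] [ 0.04661496 -0.43561908 -0.52821456]
```

View pics/w5.png

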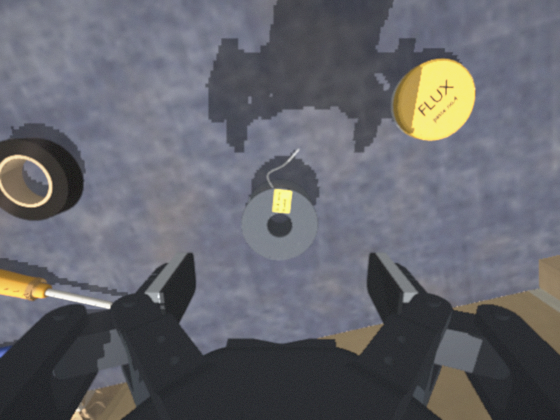

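The reel is centred between the fingers (bore at (280,225), finger midline ≈ 280) and the wire and neighbours are clear. Descend and grip.

```bash
python3 -m handwheel '[{"dp":[-0.001,-0.001,0.04],"delta_rot":[0,0,0]},{"dp":[-0.001,-0.001,0.065],"delta_rot":[0,0,0]},{"dp":[-0.001,-0.001,0.08],"delta_rot":[0,0,0]},{"dp":[-0.001,-0.001,0.081],"delta_rot":[0,0,0]},{"dp":[-0.001,-0.001,0.081],"delta_rot":[0,0,0]}]' 1; python3 -m handwheel '[{"dp":[0,0,0],"delta_rot":[0,0,0]},{"dp":[0,0,0],"delta_rot":[0,0,0]},{"dp":[0,0,0],"delta_rot":[0,0,0]},{"dp":[0,0,0],"delta_rot":[0,0,0]},{"dp":[0,0,0],"delta_rot":[0,0,0]},{"dp":[0,0,0],"delta_rot":[0,0,0]},{"dp":[0,0,0],"delta_rot":[0,0,0]},{"dp":[0,0,0],"delta_rot":[0,0,0]}]' 0.3 50
```

```text
clock: 4.72
tcp_pos: [0.6074, -0.3004, 0.0203]
orientation: [2.225, 2.216, 0.001]
contact_force: [0.1, 0.4, 0.4]
grip_width: 0.0852
gripper_force: 0.0
clock: 5.72
tcp_pos: [0.6072, -0.3002, 0.0204]
orientation: [2.225, 2.216, 0.002]
contact_force: [-1.6, 1.3, 7.0]
grip_width: 0.0508
gripper_force: 50.6
```

```bash
python3 -m handwheel '[{"dp":[0,0,-0.03],"delta_rot":[0,0,0]},{"dp":[0,0,-0.06],"delta_rot":[0,0,0]},{"dp":[0,0,-0.06],"delta_rot":[0,0,0]},{"dp":[0,0,-0.06],"delta_rot":[0,0,0]}]' 0.3
python3 - <<'E'
from h import *
f=grab('wrist');s=grab('side');np.save('/tmp/w6.npy',f)
p=proj(s,[.607,-.30,.09])[0].astype(int);print(p)
a=cv2.resize(s['img'][p[1]-37:p[1]+37,p[0]-50:p[0]+50],(400,296),interpolation=cv2.INTER_CUBIC)
b=cv2.resize(f['img'][150:420,100:460],(400,300))
cv2.imwrite('pics/z4.png',np.hstack([a,b[:296]]))
E
```

```text
clock: 6.22
tcp_pos: [0.6059, -0.2993, 0.078]
orientation: [-2.225, -2.216, 0.0]
contact_force: [1.0, -0.3, -3.1]
grip_width: 0.0508
gripper_force: 52.2
[264 264]
```

View pics/z4.png

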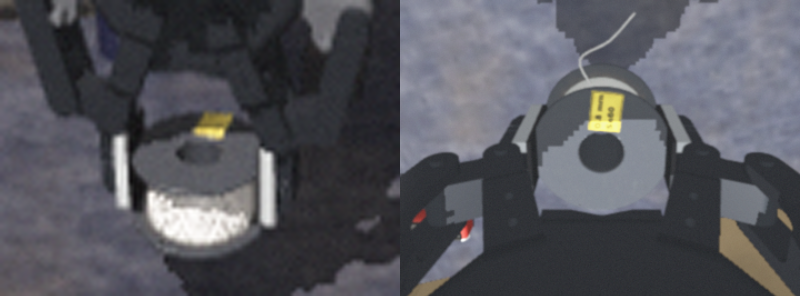

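The reel is held and level at about 60 mm above the bench, with the bore at wrist px (281,287). I carry it high to above the spindle.

```bash
python3 -m handwheel '[{"dp":[0.02,0,-0.05],"delta_rot":[0,0,0]},{"dp":[0.07,-0.005,-0.06],"delta_rot":[0,0,0]},{"dp":[0.12,-0.01,-0.06],"delta_rot":[0,0,0]},{"dp":[0.17,-0.012,-0.06],"delta_rot":[0,0,0]},{"dp":[0.22,-0.015,-0.06],"delta_rot":[0,0,0]},{"dp":[0.27,-0.017,-0.06],"delta_rot":[0,0,0]},{"dp":[0.32,-0.02,-0.06],"delta_rot":[0,0,0]},{"dp":[0.37,-0.023,-0.06],"delta_rot":[0,0,0]},{"dp":[0.42,-0.026,-0.06],"delta_rot":[0,0,0]},{"dp":[0.47,-0.03,-0.06],"delta_rot":[0,0,0]},{"dp":[0.515,-0.033,-0.06],"delta_rot":[0,0,0]},{"dp":[0.534,-0.033,-0.06],"delta_rot":[0,0,0]}]' 0.3; python3 -m handwheel '[{"dp":[0,0,0],"delta_rot":[0,0,0]},{"dp":[0,0,0],"delta_rot":[0,0,0]}]'
python3 - <<'E'
from h import *
f=grab('wrist');s=grab('side');t=grab('top');np.save('/tmp/w7.npy',f)
st=status.get_obs();print(st['tcp_pos'],R.from_rotvec(st['orientation']).as_matrix().round(4),st['contact_force'])
P=st['tcp_pos'];o=[]
for n,q in(('side',s),('top',t)):
    p=proj(q,P-[0,0,.03])[0].astype(int);print(n,p-[33,25]); o.append(cv2.resize(q['img'][p[1]-25:p[1]+25,p[0]-33:p[0]+33],(400,300),interpolation=cv2.INTER_CUBIC))
b=cv2.resize(f['img'][120:420,80:480],(400,300)); g=cv2.resize(f['img'][240:330,220:340],(400,300))
cv2.imwrite('pics/z5.png',np.vstack([np.hstack(o),np.hstack([b,g])]))
# expected bore px
print(proj(f,P+[0,0,.0115]),proj(s,[P+[0,0,.0115]]))
E
```

```text
clock: 7.82
tcp_pos: [0.5742, 0.2379, 0.1377]
orientation: [-2.22, -2.221, 0.002]
contact_force: [0.2, -0.7, -0.9]
grip_width: 0.0508
gripper_force: 52.9
clock: 8.07
tcp_pos: [0.5759, 0.2315, 0.1387]
orientation: [2.228, 2.213, -0.002]
contact_force: [0.3, -0.1, -2.7]
grip_width: 0.0509
gripper_force: 52.9
[0.57608366 0.23196256 0.13905032] [[ 7.1e-03  1.0e+00  0.0e+00]
 [ 1.0e+00 -7.1e-03 -7.0e-04]
 [-7.0e-04  1.0e-04 -1.0e+00]] [-0.39996265  0.03291125 -1.38777357]
side [263 120]
top [129 190]
[[282.32620204 286.37894894]] [[296.8518916 131.1302375]]
```

View pics/z5.png

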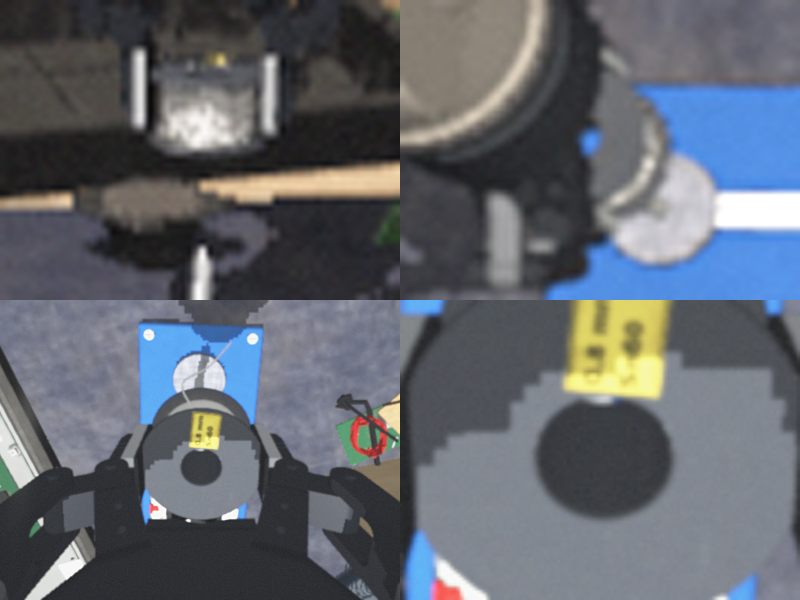

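Reel level over the spindle; bore in wrist at px (281.5,288). I compute the horizontal offset to the spindle axis and check tilt via the lower flange edge.

Run:
```python
from h import *
f=np.load('/tmp/w7.npy',allow_pickle=True).item()
P=status.get_obs()['tcp_pos']
for h in(.009,.0115): print('bore',at(f,[(281.5,288)],P[2]+h)-P, at(f,[(281.5,288)],P[2]+h))
# seat in w7: crop b offset(80,120): disc x 173..226,y 352..398+
print('seat edges',at(f,[(80+173,120+376-300),(80+226,120+376-300),(80+200,120+352-300)],.014))
# lower flange top edge (y) px in b: ~(200,386-300+120)
c=at(f,[(281.5,288)],P[2]+.0115)[0]
a=np.linspace(0,np.pi,50);lo=c+np.c_[.0275*np.cos(a),.0275*np.sin(a),0*a]-[0,0,.030]
print('pred lower edge row',proj(f,lo)[:,1].min(),'seen 206-207')
up=c+np.c_[.0275*np.cos(a),.0275*np.sin(a),0*a]; print('pred upper edge row',proj(f,up)[:,1].min())
print('dp to spindle',rows([.5737,.2345,P[2]]),'rel bore', rows(P+np.r_[.5737,.2345,0]-np.r_[c[:2],0]))
```

```text
bore [[-0.00037674 -0.00237558  0.009     ]] [[0.57570692 0.22958698 0.14805032]]
bore [[-0.00037037 -0.00080909  0.0115    ]] [[0.5757133  0.23115347 0.15055032]]
seat edges [[0.55065202 0.23850974 0.014     ]
 [0.59775628 0.23817379 0.014     ]
 [0.57482311 0.25982917 0.014     ]]
pred lower edge row 208.88002997683105 seen 206-207
pred upper edge row 229.76935833855163
dp to spindle [ 2.52056902e-03 -2.40149401e-03 -2.00810440e-06] rel bore [ 3.33224963e-03 -2.03684286e-03 -2.59353434e-06]
```

```bash
python3 -m handwheel '[{"dp":[0.0035,-0.002,0.02],"delta_rot":[0,0,0]},{"dp":[0.0035,-0.002,0.045],"delta_rot":[0,0,0]},{"dp":[0.0035,-0.002,0.05],"delta_rot":[0,0,0]},{"dp":[0.0035,-0.002,0.05],"delta_rot":[0,0,0]},{"dp":[0.0035,-0.002,0.05],"delta_rot":[0,0,0]}]' 0.3
python3 - <<'E'
from h import *
f=grab('wrist');s=grab('side');np.save('/tmp/w8.npy',f);st=status.get_obs();P=st['tcp_pos'];print(P,st['contact_force'])
print(P,st['contact_force'],R.from_rotvec(st['orientation']).as_matrix()[:,0])
g=cv2.resize(f['img'][240:330,220:340],(400,300),interpolation=cv2.INTER_CUBIC)
p=proj(s,P-[0,0,.02])[0].astype(int);print(p-[40,30])
g2=cv2.resize(s['img'][p[1]-30:p[1]+30,p[0]-40:p[0]+40],(400,300),interpolation=cv2.INTER_CUBIC)
cv2.imwrite('pics/z6.png',np.hstack([g,g2]))
print(at(f,[(281.5,288)],P[2]+.0115))
print('pin tip expected px',proj(f,[.574,.235,.062]),proj(s,[.574,.235,.062]),'axis bottom side',proj(s,P-[0,0,.0205]))
E
```

```text
clock: 8.85
tcp_pos: [0.5743, 0.2378, 0.0897]
orientation: [2.226, 2.216, 0.002]
contact_force: [0.1, -0.4, -2.0]
grip_width: 0.0505
gripper_force: 52.9
[0.57428591 0.23788004 0.08982829] [-0.73568441 -0.34670099 -2.09952161]
[0.57428591 0.23788004 0.08982829] [-0.73568441 -0.34670099 -2.09952161] [4.13347600e-03 9.99991155e-01 7.76779411e-04]
[256 128]
[[0.57407253 0.23726419 0.10132829]]
pin tip expected px [[281.17172234 253.88772889]] [[295.96377748 161.20701829]] axis bottom side [[296.24475497 158.43083472]]
```

View pics/z6.png

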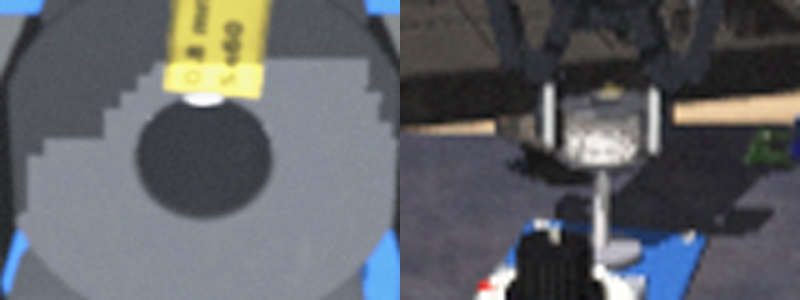

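```bash
for i in 1 2 3; do python3 -m handwheel '[{"dp":[0,0,0],"delta_rot":[0,0,0]},{"dp":[0,0,0],"delta_rot":[0,0,0]}]'|sed -n 2p; done
python3 - <<'E'
from h import *
f=grab('wrist','w9.png');P=status.get_obs()['tcp_pos'];print(P)
m=cv2.cvtColor(f['img'],cv2.COLOR_BGR2GRAY)[265:310,255:310]
print(P,cv2.connectedComponentsWithStats((m<60).astype(np.uint8))[2:])
print(proj(f,P))
E
```

```text
tcp_pos: [0.5738, 0.2378, 0.0893]
tcp_pos: [0.5737, 0.2377, 0.089]
tcp_pos: [0.5737, 0.2377, 0.089]
[0.57370462 0.23770476 0.08898534]
[0.57370462 0.23770476 0.08898534] (array([[   0,    0,   55,   45, 2423],
       [  32,    7,    1,    1,    1],
       [  24,    8,    1,    1,    1],
       [  12,   11,    1,    1,    1],
       [  35,   10,    1,    1,    1],
       [  39,   11,    2,    2,    2],
       [  23,   13,    1,    1,    1],
       [  40,   13,    5,    5,    8],
       [   9,   15,    2,    3,    4],
       [  12,   15,    1,    1,    1],
       [  21,   14,    1,    1,    1],
       [  27,   14,    1,    1,    1],
       [  40,   17,    1,    2,    2],
       [   7,   19,    4,    7,   10],
       [  42,   19,    3,    1,    3],
       [  42,   21,    3,    4,    5],
       [  14,   22,    1,    1,    1],
       [  11,   26,    1,    2,    2],
       [  13,   27,    1,    1,    1],
       [  15,   26,    1,    1,    1],
       [  12,   29,    1,    1,    1],
       [  41,   28,    2,    1,    2],
       [  20,   33,    1,    1,    1],
       [  22,   33,    1,    1, 
[... 193 characters left out ...]
 ],
       [39.5       , 11.5       ],
       [23.        , 13.        ],
       [42.        , 15.25      ],
       [ 9.25      , 16.25      ],
       [12.        , 15.        ],
       [21.        , 14.        ],
       [27.        , 14.        ],
       [40.        , 17.5       ],
       [ 8.3       , 21.5       ],
       [43.        , 19.        ],
       [43.        , 22.4       ],
       [14.        , 22.        ],
       [11.        , 26.5       ],
       [13.        , 27.        ],
       [15.        , 26.        ],
       [12.        , 29.        ],
       [41.5       , 28.        ],
       [20.        , 33.        ],
       [22.        , 33.        ]]))
[[281.95014999 273.77012317]]
```

Settled at (0.5737, 0.2377); the bore is about (0.5733, 0.2370) and the pin about (0.574, 0.235), so a −2 mm y correction is needed. Lowering in stages while watching force.

```bash
python3 -m handwheel '[{"dp":[-0.002,0.0005,0],"delta_rot":[0,0,0]},{"dp":[-0.002,0.0005,0],"delta_rot":[0,0,0]},{"dp":[-0.002,0.0005,0.003],"delta_rot":[0,0,0]},{"dp":[-0.002,0.0005,0.006],"delta_rot":[0,0,0]},{"dp":[-0.002,0.0005,0.009],"delta_rot":[0,0,0]},{"dp":[-0.002,0.0005,0.011],"delta_rot":[0,0,0]},{"dp":[-0.002,0.0005,0.011],"delta_rot":[0,0,0]}]'; python3 -m handwheel '[{"dp":[0,0,0.004],"delta_rot":[0,0,0]},{"dp":[0,0,0.008],"delta_rot":[0,0,0]},{"dp":[0,0,0.01],"delta_rot":[0,0,0]},{"dp":[0,0,0.01],"delta_rot":[0,0,0]}]'
```

```text
clock: 10.62
tcp_pos: [0.5741, 0.2357, 0.0778]
orientation: [-2.226, -2.217, 0.001]
contact_force: [-0.3, 0.2, -2.6]
grip_width: 0.0507
gripper_force: 52.9
clock: 11.12
tcp_pos: [0.574, 0.2357, 0.0677]
orientation: [-2.226, -2.217, 0.001]
contact_force: [-0.2, 0.1, -2.5]
grip_width: 0.0507
gripper_force: 52.9
```

The pin has entered the bore by about 14 mm with no contact force. Continuing down.

```bash
python3 -m handwheel '[{"dp":[0,0,0.006],"delta_rot":[0,0,0]},{"dp":[0,0,0.012],"delta_rot":[0,0,0]},{"dp":[0,0,0.018],"delta_rot":[0,0,0]},{"dp":[0,0,0.024],"delta_rot":[0,0,0]},{"dp":[0,0,0.028],"delta_rot":[0,0,0]},{"dp":[0,0,0.030],"delta_rot":[0,0,0]},{"dp":[0,0,0.030],"delta_rot":[0,0,0]}]'; python3 -m handwheel '[{"dp":[0,0,0.001],"delta_rot":[0,0,0]},{"dp":[0,0,0.002],"delta_rot":[0,0,0]},{"dp":[0,0,0.003],"delta_rot":[0,0,0]},{"dp":[0,0,0.003],"delta_rot":[0,0,0]}]'
```

```text
clock: 12.0
tcp_pos: [0.5742, 0.2357, 0.0379]
orientation: [-2.226, -2.217, 0.0]
contact_force: [-1.0, 0.2, -2.3]
grip_width: 0.0505
gripper_force: 52.9
clock: 12.5
tcp_pos: [0.5741, 0.2357, 0.0349]
orientation: [-2.226, -2.217, 0.0]
contact_force: [0.7, -0.1, -2.0]
grip_width: 0.0508
gripper_force: 52.9
```

```bash
python3 -m handwheel '[{"dp":[0,0,0.0005],"delta_rot":[0,0,0]},{"dp":[0,0,0.001],"delta_rot":[0,0,0]},{"dp":[0,0,0.001],"delta_rot":[0,0,0]},{"dp":[0,0,0.001],"delta_rot":[0,0,0]}]'|grep -E 'tcp|contact'; python3 -m handwheel '[{"dp":[0,0,0.0005],"delta_rot":[0,0,0]},{"dp":[0,0,0.001],"delta_rot":[0,0,0]},{"dp":[0,0,0.001],"delta_rot":[0,0,0]}]'|grep -E 'tcp|contact'
```

```text
tcp_pos: [0.5742, 0.2358, 0.0344]
contact_force: [-3.0, -0.1, 5.7]
tcp_pos: [0.5743, 0.2358, 0.0343]
contact_force: [-6.0, -0.0, 14.3]
```

Contact at z = 0.0344, as predicted for the seat. I release gently.

```bash
python3 -m handwheel '[{"dp":[0,0,-0.0015],"delta_rot":[0,0,0]},{"dp":[0,0,-0.0015],"delta_rot":[0,0,0]}]' 0.3 20; python3 -m handwheel '[{"dp":[0,0,0],"delta_rot":[0,0,0]},{"dp":[0,0,0],"delta_rot":[0,0,0]},{"dp":[0,0,0],"delta_rot":[0,0,0]},{"dp":[0,0,0],"delta_rot":[0,0,0]}]' 0.8 ; python3 -m handwheel '[{"dp":[0,0,0],"delta_rot":[0,0,0]},{"dp":[0,0,-0.02],"delta_rot":[0,0,0]},{"dp":[0,0,-0.07],"delta_rot":[0,0,0]},{"dp":[0,0,-0.12],"delta_rot":[0,0,0]},{"dp":[0,0,-0.16],"delta_rot":[0,0,0]},{"dp":[0,0,-0.16],"delta_rot":[0,0,0]},{"dp":[0,0,-0.16],"delta_rot":[0,0,0]}]' 1
python3 - <<'E'
from h import *
f=grab('wrist');np.save('/tmp/w10.npy',f);s=grab('side')
st=status.get_obs();print(st['tcp_pos'],st['joints'])
a=cv2.resize(f['img'][170:330,200:360],(400,400),interpolation=cv2.INTER_CUBIC);b=cv2.resize(s['img'][140:220,255:335],(400,400),interpolation=cv2.INTER_CUBIC)
cv2.imwrite('pics/z7.png',np.hstack([a,b]))
print('expected flange px',proj(f,[[.574,.235,.046],[.574,.2625,.046],[.574,.235,.062],[.5465,.235,.046],[.6015,.235,.046]]).round(1).tolist())
E
```

```text
clock: 13.62
tcp_pos: [0.5743, 0.2358, 0.0344]
orientation: [2.226, 2.217, 0.001]
contact_force: [-1.2, 0.4, 1.3]
grip_width: 0.0505
gripper_force: 53.1
clock: 14.12
tcp_pos: [0.5742, 0.2357, 0.0345]
orientation: [2.226, 2.217, -0.0]
contact_force: [-0.6, -0.7, 0.2]
grip_width: 0.0685
gripper_force: 0.0
clock: 15.0
tcp_pos: [0.5739, 0.2357, 0.195]
orientation: [-2.226, -2.217, -0.001]
contact_force: [0.0, -0.5, -0.4]
grip_width: 0.0849
gripper_force: 0.0
[0.57339832 0.23550798 0.19367805] [-0.86068325  0.4822135   0.50315677  1.77297097 -0.27663708  0.95892057
 -0.24883419]
expected flange px [[281.5, 197.7], [281.4, 169.7], [281.6, 202.0], [253.4, 197.8], [309.7, 197.6]]
```

View pics/z7.png

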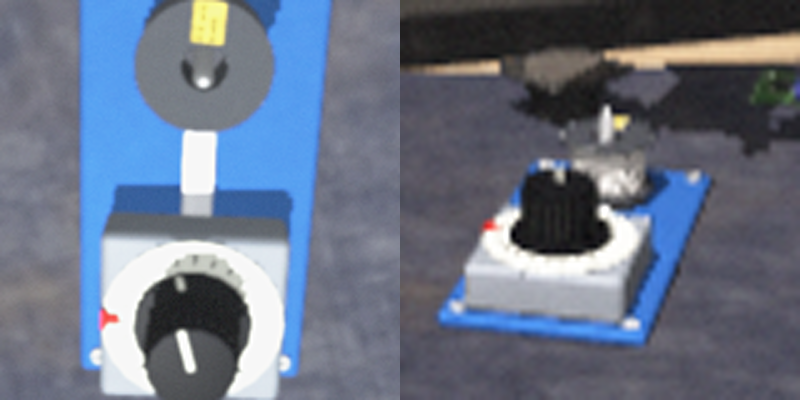

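The reel lies flat on the seat with the pin through its bore ((205,75) in the left crop), released, and the rider is untouched. Next is the knob at (0.5686, 0.1152). It needs about +1.29 rad CCW, which is −1.29 about tool z.

```bash
python3 -m handwheel '[{"dp":[-0.06,-0.003,0],"delta_rot":[0,0,0]},{"dp":[-0.12,-0.005,0.03],"delta_rot":[0,0,0]},{"dp":[-0.12,-0.005,0.07],"delta_rot":[0,0,0]},{"dp":[-0.12,-0.005,0.09],"delta_rot":[0,0,0]},{"dp":[-0.12,-0.005,0.09],"delta_rot":[0,0,0]},{"dp":[-0.12,-0.005,0.09],"delta_rot":[0,0,0]},{"dp":[-0.12,-0.005,0.09],"delta_rot":[0,0,0]}]' 1
python3 - <<'E'
from h import *
print(rows([.5686,.1152,.064]))
E
```

```text
clock: 15.98
tcp_pos: [0.5694, 0.1161, 0.1054]
orientation: [2.225, 2.217, 0.002]
contact_force: [-0.1, 0.3, 0.4]
grip_width: 0.0853
gripper_force: 0.0
[-0.00091907 -0.00082136  0.04142948]
```

```bash
python3 -m handwheel '[{"dp":[-0.001,-0.001,0.02],"delta_rot":[0,0,0]},{"dp":[-0.001,-0.001,0.035],"delta_rot":[0,0,0]},{"dp":[-0.001,-0.001,0.041],"delta_rot":[0,0,0]},{"dp":[-0.001,-0.001,0.041],"delta_rot":[0,0,0]},{"dp":[-0.001,-0.001,0.041],"delta_rot":[0,0,0]}]' 1; python3 -m handwheel '[{"dp":[0,0,0],"delta_rot":[0,0,0]},{"dp":[0,0,0],"delta_rot":[0,0,0]},{"dp":[0,0,0],"delta_rot":[0,0,0]},{"dp":[0,0,0],"delta_rot":[0,0,0]},{"dp":[0,0,0],"delta_rot":[0,0,0]},{"dp":[0,0,0],"delta_rot":[0,0,0]},{"dp":[0,0,0],"delta_rot":[0,0,0]},{"dp":[0,0,0],"delta_rot":[0,0,0]}]' 0.2 25
```

```text
clock: 16.6
tcp_pos: [0.5681, 0.1148, 0.064]
orientation: [2.226, 2.217, 0.001]
contact_force: [0.5, -0.4, -0.1]
grip_width: 0.0856
gripper_force: 0.0
clock: 17.6
tcp_pos: [0.5685, 0.1148, 0.064]
orientation: [2.225, 2.216, 0.002]
contact_force: [2.6, 0.2, 5.2]
grip_width: 0.0382
gripper_force: 26.4
```

Knob gripped (38 mm). Turning.

```bash
python3 -m handwheel '[{"dp":[0,0,0],"delta_rot":[0,0,-0.12]},{"dp":[0,0,0],"delta_rot":[0,0,-0.25]},{"dp":[0,0,0],"delta_rot":[0,0,-0.38]},{"dp":[0,0,0],"delta_rot":[0,0,-0.51]},{"dp":[0,0,0],"delta_rot":[0,0,-0.64]},{"dp":[0,0,0],"delta_rot":[0,0,-0.77]},{"dp":[0,0,0],"delta_rot":[0,0,-0.9]},{"dp":[0,0,0],"delta_rot":[0,0,-1.03]},{"dp":[0,0,0],"delta_rot":[0,0,-1.16]},{"dp":[0,0,0],"delta_rot":[0,0,-1.27]},{"dp":[0,0,0],"delta_rot":[0,0,-1.29]},{"dp":[0,0,0],"delta_rot":[0,0,-1.29]}]'
python3 - <<'E'
from h import *
s=status.get_obs();M=R.from_rotvec(s['orientation']).as_matrix();print(s['joints'],np.arctan2(M[1,0],M[0,0]),s['moment'])
E
```

```text
clock: 19.1
tcp_pos: [0.5685, 0.1149, 0.064]
orientation: [0.448, 3.108, 0.001]
contact_force: [2.1, 0.1, 5.5]
grip_width: 0.0381
gripper_force: 26.5
[-0.37220483  0.56079548  0.08507222  1.92974028 -0.07453393  0.65228063
  1.04336125] 2.8550769778877685 [-0.00219728 -0.52422395  0.01212269]
```

```bash
python3 -m handwheel '[{"dp":[0,0,0],"delta_rot":[0,0,0]},{"dp":[0,0,0],"delta_rot":[0,0,0]},{"dp":[0,0,0],"delta_rot":[0,0,0]},{"dp":[0,0,0],"delta_rot":[0,0,0]},{"dp":[0,0,0],"delta_rot":[0,0,0]},{"dp":[0,0,-0.02],"delta_rot":[0,0,0]},{"dp":[0,0,-0.06],"delta_rot":[0,0,0]},{"dp":[0,0,-0.11],"delta_rot":[0,0,0]},{"dp":[0,0,-0.16],"delta_rot":[0,0,0]},{"dp":[0,0,-0.16],"delta_rot":[0,0,0]},{"dp":[0,0,-0.16],"delta_rot":[0,0,0]},{"dp":[0,0,-0.16],"delta_rot":[0,0,0]}]' 1
python3 - <<'E'
from h import *
f=grab('wrist');np.save('/tmp/w11.npy',f)
p=proj(f,[.5686,.1152,.05])[0].astype(int);print(p-50)
cv2.imwrite('pics/z8.png',cv2.resize(f['img'][p[1]-50:p[1]+50,p[0]-65:p[0]+65],None,fx=6,fy=6,interpolation=cv2.INTER_CUBIC));print('org',p-[65,50])
E
```

```text
clock: 20.6
tcp_pos: [0.5667, 0.1145, 0.2219]
orientation: [-0.445, -3.107, 0.002]
contact_force: [0.9, -0.1, -0.1]
grip_width: 0.0856
gripper_force: 0.0
[232 143]
org [217 143]
```

View pics/z8.png

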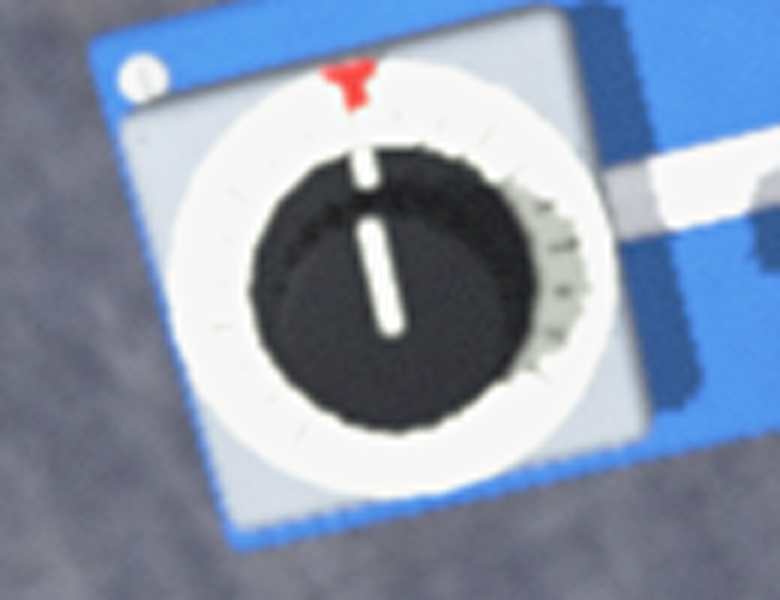

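The pointer now appears lined up with the rider: top line (393,330)→(370,225), skirt mark (370,185)→(362,155), rider inner end (354,108). I'll quantify it.

Run:
```python
from h import *
f=np.load('/tmp/w11.npy',allow_pickle=True).item()
px=lambda x,y:(217+x/6,143+y/6)
A=lambda d:((np.arctan2(d[1],d[0]))%(2*np.pi))-np.pi
p=at(f,[px(370,222),px(392,330)],.0675);print('top line',A(p[0]-p[1]),p)
q=at(f,[px(362,150),px(370,185)],.0415);print('skirt line',A(q[0]-q[1]))
m=at(f,[px(354,108)],.037)[0];o=at(f,[px(349,68)],.037)[0];print('rider self',A(o-m))
dial=at(f,[px(393,277)],.035)[0];print('dial c',dial)
for c in([.5686,.1152,0],dial): print('rider',A(m-c),A(o-c),'skirt tip',A(q[0]-c))
```

```text
top line -0.0890449380630165 [[0.55036969 0.11680896 0.0675    ]
 [0.56885085 0.11515895 0.0675    ]]
skirt line -0.06429091365129924
rider self -0.1649329249703939
dial c [0.56732124 0.11590322 0.035     ]
rider -0.08341766333235645 -0.09771827758474805 skirt tip -0.0859043520739653
rider -0.06483215135343423 -0.0829849599709962 skirt tip -0.06227537943425343
```

Pointer −0.088 vs rider −0.083 to −0.09: aligned within about 0.01 rad. Handing in.

```bash
python3 -c "
from bench import r
print(r.hand_in())"
```

```text
the job is handed in; nothing more can be done
None
```

The reel was lowered onto the spindle and lies flat on the seat, and the knob's pointer is turned to the red rider (within about 0.01 rad by my wrist-camera measurement); the job is handed in, but no verdict came back.

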